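Lids back on the bolt tin, cover held up off the bit tray

TASK

Lift the two nested lids together by the black knob that sticks up through the metal cover, lower them without dropping onto the wider open tin until the black inner lid is fully seated in its mouth with the cover still on it, and let go. Then take the metal cover alone by its collar and raise it level and straight up until its rim is above the top of the knob, so that the bits under it can be reached, and finish while still holding it there over the tin. The inner lid must stay seated and undisturbed, and both tins, the tape measure and the sanding block must stay where they are.

Things in the scene. Friction and masses are not known exactly. Their poses are not given: they have to be found in the camera images.
- tin: the wider open steel tin, a round can 90 mm across and 50 mm high, loose but heavy (about 0.8 kg), with two bolts lying in it; its round mouth is 84 mm across. Origin: centre of its underside, z up, standing on the bench.
- small_tin: the narrower open steel tin, 64 mm across and 50 mm high, empty; the lids do not fit it; leave it alone. Origin: centre of its underside.
- inner_lid: black round inner lid, about 0.16 kg, with driver bits standing on it, under the cover at first. Origin: centre of its underside; z up its axis. Plug 80 mm across with tapered foot, 0 to 8 mm up; flange 94 mm across, 8 to 11 mm; shoulder 80 mm across, to 16 mm. Fully seated, its flange lies on the tin's rim and its origin is 42 mm above the tin's, with 2 mm play all round.
- knob (a point): middle of the inner lid's black upright knob, 80 mm above that lid's origin on its axis. The knob is a cylinder 18 mm across, from 14 mm below to 14 mm above this point, on a thinner post; with the cover nested, the collar's top is 13 mm below this point. The lids are loosely nested: lifting the knob lifts both.
- cover: aluminium outer lid, about 0.12 kg, a round cap 92 mm across (85 mm inside), open below. Origin: centre of its lower rim; z up its axis. Top face 34 mm above the origin, with a collar on it. Nested, it rests freely on the inner lid's flange, its origin 11 mm above that lid's; raised 83 mm or more from there, its rim is above the knob's top.
- collar (a point): middle of the cover's collar, 45 mm above the cover's origin on its axis. The collar is an upright tube 40 mm across outside and 26 mm inside, from 11 mm below (the cover's top face) to 11 mm above this point; grip it from outside. The knob passes up through it with 4 mm play all round and, nested, stands 27 mm out of it.
- tape_measure: tape measure lying on the bench, 64 x 84 x 35 mm; bystander. Origin: centre of its underside.
- sanding_block: brown sanding block, 62 x 101 x 28 mm; bystander. Origin: centre of its underside.
There are look-alikes about, which are no part of the job. Leave any orange or red look-alike of the cover alone.

How it is judged:
By the outcome, as a careful person would: the job done as asked, in the order asked, and still so for the second after the job is handed in, while the arm keeps its last pose, push and grip.
It also fails if it takes over 54 s, if anything falls off the work surface, if the arm or the gripper's body presses on something with over 40 N, if the wrist force passes 120 N, or if a joint passes its speed limit or range.

ROBOT

A 6-joint arm with a two-finger parallel gripper is mounted at the origin on a cart in front of the work surface, level with it; the furniture and walls round the work are solid. World frame = base frame: x ahead of the robot, y to its left, z up, the work surface at z = 0. Lengths are in m, angles in degrees, forces in N, time in s.
With the tool pointing down it reaches from about 0.325 to 0.775 m from the base axis. Payload 5.5 kg.
Tool frame: the origin (TCP) lies at the centre of the arm's flange, where the gripper is bolted on; the fingertips stand 182 mm ahead of it and the grasp point (between the pads) lies 163 mm ahead of it; z points along the fingers, y is the line along which they close (so a half turn about z gives the same grasp; the last joint's range is limited). The gripper opens to 88 mm and grips with 3 to 60 N. Pads are 20 mm wide; open, the fingers measure 115 mm over their backs; the gripper's body (75 mm by 178 mm) begins 61 mm behind the grasp point.
Start: joints at [-71.545, 5.22, 70.514, -0, 104.267, -3.249], TCP at [0.222, -0.557, 0.405] pointing down, gripper open.
Joint ranges: [-164.24, 164.24], [-49.07, 125.15], [9.68, 141.18], [-86.29, 266.29], [3.28, 154.24], [-151.56, 151.56]. Speed limits (degrees/s): [147.25, 147.25, 172.46, 180, 180, 180].

INTERFACE

Orientations are given as [roll, pitch, yaw] about the fixed x, y, z axes, in that order (R = Rz(yaw) Ry(pitch) Rx(roll)).
In Python, from station import r gives the robot as it stands. The module is installed in compiled form; this text tells all that it offers. Calls block until the motion is done:
- r.reach(position, orientation): joint-space move of the TCP to a pose.
- r.servo_line(position, rotation=None, speed=0.15): straight line of the TCP; rotation=None keeps the orientation; speed is the mean speed in m/s.
- r.move_joints(angles): joint-space move.
- r.let_go() and r.grab(squeeze=None): open the fingers fully, or close them until they stop; squeeze is the grip in N (None keeps the last).
- r.wait(seconds).
- r.inverse_kinematics(position, orientation): joint angles nearest the present ones, or None.
- r.sense(): the state.
- r.snapshot(name): name is "scene" or "top"; returns a dict with "frame" (384x512x3 uint8, red, green, blue), "fx", "fy", "cx", "cy" (pixels), "dist_coeffs" ([k1, k2, p1, p2, k3] as OpenCV has them; the pictures are not rectified), "R" (3x3) and "t" (3): a world point X has camera coordinates R X + t. Camera axes: x right, y down, z forward; pixel columns grow to the right and rows downward; lengths in m; the calibration is good to about 2 mm. A picture is of the moment at which its call begins. There is no depth.
A pose or a line that the arm cannot do raises r.IKError and nothing moves.
- r.hand_in(): hands the job in; it is judged then, once.
The state is a dict: "clock": time; "joints": joint angles; "joint_vel": joint speeds; "joint_torque": joint torques, N m; "tcp_pos": TCP position; "orientation": TCP orientation; "contact_force": force on the tool from outside, world axes, zero at the start; "torque": the same for the moment, N m; "opening": finger opening in m; "gripper_force": force on a finger pad.
Only numpy, scipy, OpenCV 4.12 (cv2) and the standard library are available. Lean on these libraries where they do the work, as an engineer would, in place of code of your own. Each camera call takes 0.05 s, during which the arm holds its last target. There are 200 camera calls.

## Working session

There is one attempt and no reset: what is moved stays moved. The work goes in short steps, each a Python script; the robot and the scene stay as the last script left them, time stands still between calls to the robot, and variables do not carry over. Pictures are saved under pics/ and viewed, at most 10 in all, crops included, and the job is handed in when it is done.

```bash
mkdir -p pics; cat > h.py <<'E'
import numpy as np, cv2
from station import r
def snap(n,f):
    s=r.snapshot(n); cv2.imwrite(f,cv2.cvtColor(s["frame"],cv2.COLOR_RGB2BGR)); return s
def KD(s): return np.array([[s["fx"],0,s["cx"]],[0,s["fy"],s["cy"]],[0,0,1.]]),np.array(s["dist_coeffs"],float)
def ray(s,uv):
    K,D=KD(s); p=cv2.undistortPoints(np.array(uv,float).reshape(-1,1,2),K,D).reshape(-1,2)
    R=np.array(s["R"]);t=np.array(s["t"]); return -R.T@t, np.c_[p,np.ones(len(p))]@R
def plane(s,uv,z):
    o,d=ray(s,uv); return o+d*((z-o[2])/d[:,2])[:,None]
def tri(s1,p1,s2,p2):
    o1,d1=ray(s1,p1);o2,d2=ray(s2,p2);d1=d1[0];d2=d2[0]
    k=np.linalg.lstsq(np.c_[d1,-d2],o2-o1,rcond=None)[0]
    a=o1+k[0]*d1;b=o2+k[1]*d2; return (a+b)/2,np.linalg.norm(a-b)
def proj(s,X):
    K,D=KD(s); R=np.array(s["R"]);t=np.array(s["t"],float)
    return cv2.projectPoints(np.array(X,float).reshape(-1,1,3),cv2.Rodrigues(R)[0],t,K,D)[0].reshape(-1,2)
E
python3 - <<'E'
from h import *
import pickle
S={n:snap(n,f'pics/{n}0.png') for n in("scene","top")}
pickle.dump(S,open('s0.pkl','wb'))
for n in S: s=S[n];R=np.array(s["R"]);print(n,-R.T@np.array(s["t"]),R[2],s["fx"],s["dist_coeffs"])
print(r.sense())
E
```

```text
scene [-0.06200932  0.71482646  1.06634641] [ 0.42912292 -0.60385789 -0.67172105] 440.84621698117576 [-0.08065595  0.          0.          0.          0.        ]
top [ 0.27648931 -0.13784423  1.44809174] [ 0.19802142 -0.01988772 -0.97999592] 438.33751572852117 [-0.0743882  0.         0.         0.         0.       ]
{'clock': 0.1, 'joints': array([-7.15430332e+01,  5.25847747e+00,  7.05718637e+01,  6.41056709e-04,
        1.04266731e+02, -3.24831606e+00]), 'joint_vel': array([-0.09808279, -0.10446884, -0.19274434,  0.01015047,  0.120724  ,
        0.11851436]), 'joint_torque': array([ 2.71721612e-03, -4.47858918e+01, -4.07568276e+01,  7.01501942e-02,
        2.84106005e-02, -1.06164457e-04]), 'tcp_pos': array([ 0.22192109, -0.55751208,  0.40365372]), 'orientation': array([-1.79903119e+02, -6.12101387e-03,  2.17054352e+01]), 'contact_force': array([ 0.516969  , -0.01802625,  0.0304811 ]), 'torque': array([ 0.00334192, -0.02436621,  0.03073723]), 'gripper_force': 0.0, 'opening': 0.08802561659261923}
```

View pics/scene0.png

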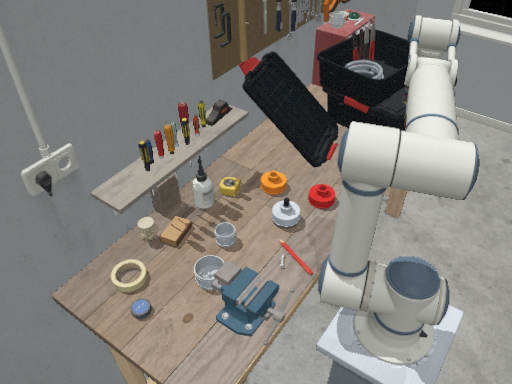

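View pics/top0.png

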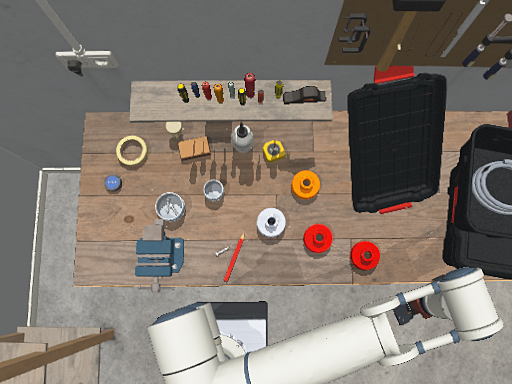

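The scene view shows the silver cover with the black knob at about (286,212), the wide tin at (209,272), the small tin at (225,235) and a vise beside the wide tin. In the top view the cover is at (271,222), the wide tin at (170,207) and the small tin at (213,190). Next I'll enlarge both to measure.

```bash
python3 - <<'E'
from h import *
import pickle
a=cv2.imread('pics/scene0.png');b=cv2.imread('pics/top0.png')
c=lambda i,x,y:cv2.resize(i[y:y+50,x:x+66],None,fx=6,fy=6,interpolation=cv2.INTER_CUBIC)
o=np.vstack([np.hstack([c(a,253,185),c(b,238,197)]),np.hstack([c(a,176,248),c(b,137,182)])])
cv2.imwrite('pics/crop1.png',o);print(o.shape)
S=pickle.load(open('s0.pkl','rb'))
print(tri(S['scene'],[286,203],S['top'],[271,221]),tri(S['scene'],[209,266],S['top'],[170,206]))
E
```

```text
(600, 792, 3)
(array([ 0.45863737, -0.18191845,  0.07419271]), np.float64(0.003550361162968506)) (array([0.51452263, 0.14420874, 0.04746905]), np.float64(0.005685079504421117))
```

View pics/crop1.png

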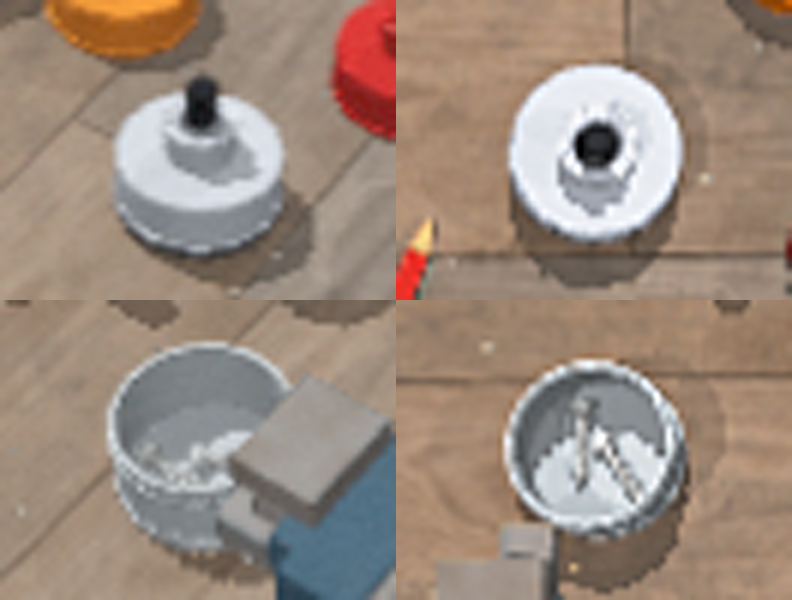

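```bash
cat > m.py <<'E'
from h import *
import pickle
from scipy.optimize import least_squares
S=pickle.load(open('s0.pkl','rb'))
def far_arc(s,x0,y0,w,hh,mask,c0,z,R,span=70):
    """silhouette points on the side away from the camera (upper edge of the body)"""
    m=np.zeros(s["frame"].shape[:2],np.uint8); m[y0:y0+hh,x0:x0+w]=mask[y0:y0+hh,x0:x0+w]
    cs=max(cv2.findContours(m,cv2.RETR_EXTERNAL,cv2.CHAIN_APPROX_NONE)[0],key=cv2.contourArea).reshape(-1,2).astype(float)
    P=plane(s,cs,z); o=ray(s,[[0,0]])[0]
    away=(np.array(c0)-o[:2]); away/=np.linalg.norm(away)
    v=P[:,:2]-c0; ang=np.degrees(np.arccos(np.clip(v@away/np.linalg.norm(v,axis=1),-1,1)))
    k=(ang<span)&(abs(np.linalg.norm(v,axis=1)-R)<.012)
    return cs[k]
def fit(views,R,z0,c0):
    """circle of known R and level: centre, z from both views"""
    def res(p): return np.concatenate([np.linalg.norm(plane(s,c,p[2])[:,:2]-p[:2],axis=1)-R-e*.0015 for (s,c),e in zip(views,(0,0))])
    q=least_squares(res,[*c0,z0],loss='soft_l1',f_scale=.001); return q.x,np.sqrt(np.mean(q.fun**2))
def circ(s,c,z,R):
    q=least_squares(lambda p:np.linalg.norm(plane(s,c,z)[:,:2]-p[:2],axis=1)-p[2],[*plane(s,c,z)[:,:2].mean(0),R],loss='soft_l1',f_scale=.001); return q.x
E
python3 - <<'E'
from m import *
win={'lid':{'scene':(265,195,45,35),'top':(252,204,37,36)},'tin':{'scene':(190,252,42,42),'top':(150,189,40,44)}}
for n,(R,z,c0) in {'lid':(.046,.045,(.459,-.182)),'tin':(.045,.05,(.5145,.144))}.items():
    V=[]
    for k in('scene','top'):
        s=S[k];hsv=cv2.cvtColor(s["frame"],cv2.COLOR_RGB2HSV)
        mask=((hsv[...,1]<60)&(hsv[...,2]>(60 if n=='tin' else 100))).astype(np.uint8)
        c=far_arc(s,*win[n][k],mask,c0,z,R); V.append((s,c)); print(n,k,len(c),circ(s,c,z,R).round(4))
    print(n,'both',fit(V,R,z,c0))
b=[]
for k,(x,y,w,h) in {'scene':(278,192,20,18),'top':(258,212,24,20)}.items():
    s=S[k];g=s["frame"].max(2)[y:y+h,x:x+w];m=(g<90).astype(np.uint8)
    n,l,st,ce=cv2.connectedComponentsWithStats(m);i=1+np.argmax(st[1:,4]);print(k,st[i],ce[i]+[x,y]);b.append(ce[i]+[x,y])
print('knob',tri(S['scene'],b[0],S['top'],b[1]))
# vise jaw: block top-face corners, scene crop(310,375),(393,420); top-view crop
U=lambda u,v,x,y,oy=0:[(u+.5)/6-.5+x,(v-oy+.5)/6-.5+y]
im=cv2.imread('pics/scene0.png');im2=cv2.imread('pics/top0.png')
o=np.hstack([cv2.resize(im[255:335,190:290],None,fx=4,fy=4,interpolation=2),cv2.resize(im2[195:275,110:210],None,fx=4,fy=4,interpolation=2)])
cv2.imwrite('pics/vise.png',o)
E
```

```text
Traceback (most recent call last):
  File "m.py", line 19, in circ
    q=least_squares(lambda p:np.linalg.norm(plane(s,c,z)[:,:2]-p[:2],axis=1)-p[2],[*plane(s,c,z)[:,:2].mean(0),R],loss='soft_l1',f_scale=.001); return q.x
                                                                                    ~~~~~^^^^^^^
  File "h.py", line 10, in plane
    o,d=ray(s,uv); return o+d*((z-o[2])/d[:,2])[:,None]
        ~~~^^^^^^
  File "h.py", line 7, in ray
    K,D=KD(s); p=cv2.undistortPoints(np.array(uv,float).reshape(-1,1,2),K,D).reshape(-1,2)
                 ~~~~~~~~~~~~~~~~~~~^^^^^^^^^^^^^^^^^^^^^^^^^^^^^^^^^^^^^^^^
cv2.error: OpenCV(4.12.0) /io/opencv/modules/calib3d/src/undistort.dispatch.cpp:347: error: (-215:Assertion failed) CV_IS_MAT(_src) && CV_IS_MAT(_dst) && (_src->rows == 1 || _src->cols == 1) && (_dst->rows == 1 || _dst->cols == 1) && _src->cols + _src->rows - 1 == _dst->rows + _dst->cols - 1 && (CV_MAT_TYPE(_src->type) == CV_32FC2 || CV_MAT_TYPE(_src->type) == CV_64FC2) && (CV_MAT_TYPE(_dst->type) == CV_32FC2 || CV_MAT_TYPE(_dst->type) == CV_64FC2) in function 'cvUndistortPointsInternal'
```

```bash
cat > run1.py <<'E'
from m import *
win={'lid':{'scene':(262,190,50,42),'top':(250,202,41,40)},'tin':{'scene':(184,246,50,50),'top':(146,185,50,50)}}
out={}
for n,(R,z,c0) in {'lid':(.046,.045,(.459,-.182)),'tin':(.045,.05,(.5145,.144))}.items():
    V=[]
    for k in('scene','top'):
        s=dict(S[k]);x,y,w,h=win[n][k]
        f=cv2.resize(s["frame"][y:y+h,x:x+w],None,fx=4,fy=4,interpolation=cv2.INTER_CUBIC).astype(int)
        d=(f[...,0]-f[...,2]); mask=(d<17).astype(np.uint8)
        mask=cv2.morphologyEx(mask,cv2.MORPH_OPEN,np.ones((5,5),np.uint8))
        cs=max(cv2.findContours(mask,0,cv2.CHAIN_APPROX_NONE)[0],key=cv2.contourArea).reshape(-1,2)
        c=(cs+.5)/4-.5+[x,y]
        P=plane(s,c,z);o=ray(s,[[0,0]])[0];a=np.array(c0)-o[:2];a/=np.linalg.norm(a);v=P[:,:2]-c0;rr=np.linalg.norm(v,axis=1)
        K=(v@a/rr>np.cos(np.radians(75)))&(abs(rr-R)<.012)
        print(n,k,'n',len(c),K.sum(),'wood R-B',np.median(d[:6]),'bbox',c.min(0),c.max(0))
        c=c[K];V.append((s,c)); print('   ',circ(s,c,z,R).round(4))
    print(n,'both',fit(V,R,z,c0))
b=[]
for k,(x,y,w,h) in {'scene':(278,192,20,18),'top':(258,212,24,20)}.items():
    s=S[k];f=cv2.resize(s["frame"][y:y+h,x:x+w],None,fx=4,fy=4,interpolation=2);m=(f.max(2)<110).astype(np.uint8)
    n,l,st,ce=cv2.connectedComponentsWithStats(m);i=1+np.argmax(st[1:,4]);c=(ce[i]+.5)/4-.5+[x,y];print(k,st[i]/4,c);b.append(c)
print('knob',tri(S['scene'],b[0],S['top'],b[1]))
im=cv2.imread('pics/scene0.png');im2=cv2.imread('pics/top0.png')
o=np.hstack([cv2.resize(im[255:335,190:290],None,fx=4,fy=4,interpolation=2),cv2.resize(im2[215:295,110:210],None,fx=4,fy=4,interpolation=2)])
cv2.imwrite('pics/vise.png',o)
E
python3 run1.py
```

```text
lid scene n 350 116 wood R-B 55.0 bbox [271.375 197.125] [300.125 227.625]
    [ 0.4612 -0.183   0.0456]
lid top n 339 135 wood R-B 52.0 bbox [256.375 207.375] [285.375 237.125]
    [ 0.4595 -0.1834  0.0459]
lid both (array([ 0.45991814, -0.18302872,  0.04503104]), np.float64(0.0019152597179498097))
tin scene n 534 129 wood R-B 34.0 bbox [193.375 254.625] [233.375 295.375]
    [0.5136 0.1486 0.0452]
tin top n 547 139 wood R-B 50.0 bbox [154.125 191.875] [184.875 234.375]
    [0.5126 0.1457 0.0455]
tin both (array([0.51394916, 0.14685314, 0.04828725]), np.float64(0.000729286536394387))
scene [  5.5    5.5    6.25   9.75 186.25] [286.11057047 201.90520134]
top [  9.75   5.5    7.75   7.75 180.5 ] [271.03254848 220.82825485]
knob (array([ 0.45846961, -0.18188503,  0.07923838]), np.float64(0.0034463436666143593))
```

View pics/vise.png

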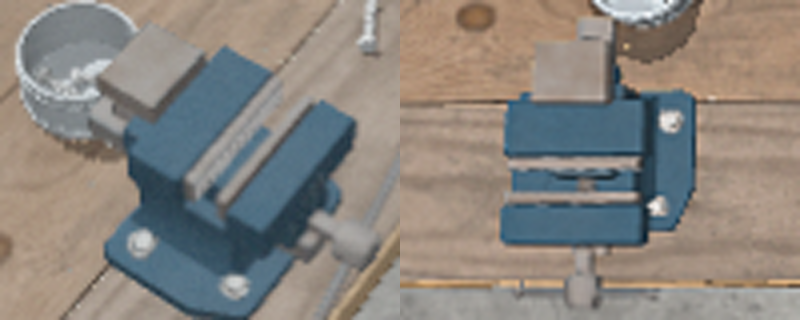

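```bash
python3 - <<'E'
from m import *
a=lambda u,v:[190+(u+.5)/4-.5,255+(v+.5)/4-.5]
b=lambda u,v:[110+(u-400+.5)/4-.5,215+(v+.5)/4-.5]
for n,p,q in [('anvil+x+y',(97,80),(534,42)),('anvil+x-y',(150,27),(612,42)),('anvil-x+y',(150,118),(534,98)),('horn tip +x+y',(90,112),(579,19)),('body back +x-y',(227,47),(645,98)),('body +x+y',(130,150),(505,100)),('front -x+y',(225,215),(502,243))]:
    print(n,*tri(S['scene'],a(*p),S['top'],b(*q)))
s=r.sense()
for x,y,z in [(.459,-.1825,.30),(.459,-.1825,.251),(.513,.147,.40),(.513,.147,.29),(.513,.147,.36)]:
    for yaw in (0,90,-90,45,180): print((x,y,z),yaw,np.round(q,0) if (q:=r.inverse_kinematics([x,y,z],[180,0,yaw])) is not None else None)
E
```

```text
anvil+x+y [0.44055075 0.20624759 0.13087747] 0.0014119552295966554
anvil+x-y [0.44125731 0.14832797 0.12588542] 0.0023972765043081042
anvil-x+y [0.39822714 0.20622446 0.12280992] 0.0002827778366625584
horn tip +x+y [0.46773956 0.19006875 0.0561818 ] 0.0005941709827408128
body back +x-y [0.39793293 0.12386807 0.11087427] 0.0023116928953365325
body +x+y [0.39708676 0.22989551 0.11614189] 0.0010469313810608767
front -x+y [0.3023291  0.23258998 0.12330228] 0.027054638150610672
(0.459, -0.1825, 0.3) 0 [-26. -11.  97.  -0.  94.  64.]
(0.459, -0.1825, 0.3) 90 [-26. -11.  97.   0.  94. -26.]
(0.459, -0.1825, 0.3) -90 None
(0.459, -0.1825, 0.3) 45 [-26. -11.  97.  -0.  94.  19.]
(0.459, -0.1825, 0.3) 180 [ -26.  -11.   97.    0.   94. -116.]
(0.459, -0.1825, 0.251) 0 [-26. -10. 101.  -0.  89.  64.]
(0.459, -0.1825, 0.251) 90 [-26. -10. 101.   0.  89. -26.]
(0.459, -0.1825, 0.251) -90 None
(0.459, -0.1825, 0.251) 45 [-26. -10. 101.  -0.  89.  19.]
(0.459, -0.1825, 0.251) 180 [ -26.  -10.  101.    0.   89. -116.]
(0.513, 0.147, 0.4) 0 [ 12.  -5.  81.  -0. 104. 102.]
(0.513, 0.147, 0.4) 90 [ 12.  -5.  81.  -0. 104.  12.]
(0.513, 0.147, 0.4) -90 None
(0.513, 0.147, 0.4) 45 [ 12.  -5.  81.  -0. 104.  57.]
(0.513, 0.147, 0.4) 180 [ 12.  -5.  81.   0. 104. -78.]
(0.513, 0.147, 0.29) 0 [ 12.  -5.  92.  -0.  93. 102.]
(0.513, 0.147, 0.29) 90 [12. -5. 92. -0. 93. 12.]
(0.513, 0.147, 0.29) -90 None
(0.513, 0.147, 0.29) 45 [12. -5. 92. -0. 93. 57.]
(0.513, 0.147, 0.29) 180 [ 12.  -5.  92.   0.  93. -78.]
(0.513, 0.147, 0.36) 0 [ 12.  -5.  86.  -0. 100. 102.]
(0.513, 0.147, 0.36) 90 [ 12.  -5.  86.  -0. 100.  12.]
(0.513, 0.147, 0.36) -90 None
(0.513, 0.147, 0.36) 45 [ 12.  -5.  86.  -0. 100.  57.]
(0.513, 0.147, 0.36) 180 [ 12.  -5.  86.   0. 100. -78.]
```

Everything agrees: knob at z 0.079 (expected 0.080), cover top at 0.045 and tin rim at 0.048. The vise anvil tops out at about 0.13 with its edge at x=0.441, which clears the lid. I'll grip twice at 90° to centre the fingers on the knob, then lift and carry.

```bash
python3 - <<'E'
from h import *
import pickle
X,Y=.459,-.1823; zg=.0885+.163
def st(m): s=r.sense(); print(m,round(s['clock'],2),s['tcp_pos'].round(4),s['orientation'].round(2),s['contact_force'].round(1),round(s['opening'],4),round(s['gripper_force'],1)); return s
r.reach([X,Y,.36],[180,0,90]); r.servo_line([X,Y,zg],speed=.12); st('down')
r.grab(5); r.wait(.2); st('grab1')
r.let_go(); r.servo_line([X,Y,zg+.045],speed=.15)
r.reach([X,Y,zg+.045],[180,0,0]); r.servo_line([X,Y,zg],speed=.12); r.grab(25); r.wait(.3); st('grab2')
r.servo_line([X,Y,zg+.03],speed=.06); st('lift')
r.servo_line([X,Y,.40],speed=.15); s=st('up')
pickle.dump({n:snap(n,f'pics/{n}1.png') for n in("scene","top")},open('s1.pkl','wb'))
E
```

```text
down 2.78 [ 0.4592 -0.1825  0.2525] [1.7992e+02 4.0000e-02 8.9990e+01] [ 0.2  0.6 -0.4] 0.0877 0.0
grab1 4.06 [ 0.4591 -0.1823  0.2515] [179.99  -0.    90.  ] [ 0.7  0.2 -0.7] 0.0176 5.0
grab2 8.97 [ 0.459  -0.1823  0.2513] [-1.7999e+02  2.0000e-02  0.0000e+00] [-0.2  0.6 -1.6] 0.0177 25.0
lift 9.62 [ 0.459  -0.1823  0.2816] [ 1.7999e+02 -1.0000e-02 -0.0000e+00] [ 0.   0.1 -4. ] 0.0175 25.0
up 10.57 [ 0.459  -0.1823  0.3987] [-1.7995e+02  1.1000e-01 -0.0000e+00] [-0.3  0.4 -1.8] 0.0174 25.0
```

View pics/scene1.png

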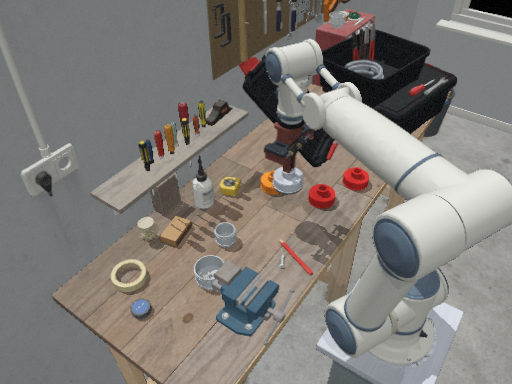

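The scene picture shows both lids hanging from the gripper at about (288,180), and the bench spot where they stood is clear. Carrying them to a hover over the tin.

```bash
python3 - <<'E'
from h import *
import pickle
X,Y=.5133,.1468
r.servo_line([X,Y,.40],speed=.15); r.servo_line([X,Y,.3335],speed=.1); r.wait(.4)
s=r.sense(); print(round(s['clock'],2),s['tcp_pos'].round(4),s['orientation'].round(2),s['contact_force'].round(1),round(s['opening'],4))
S={n:snap(n,f'pics/{n}2.png') for n in("scene","top")}
pickle.dump(S,open('s2.pkl','wb'))
# outlines expected from current tin estimate and held lid for a relative check
c=lambda z,R,x=X,y=Y:[[x+R*np.cos(a),y+R*np.sin(a),z] for a in np.linspace(0,2*np.pi,180)]
o=[]
for n,(x,y,w,h) in {'scene':(175,225,66,75),'top':(135,175,66,75)}.items():
    im=cv2.resize(cv2.imread(f'pics/{n}2.png')[y:y+h,x:x+w],None,fx=6,fy=6,interpolation=2)
    for z,R,col in [(.05,.045,(0,255,0)),(.082+.045,.046,(0,0,255)),(.082+.008,.047,(255,0,255))]:
        for p in (proj(S[n],c(z,R))-[x,y]+.5)*6-.5: cv2.circle(im,tuple(int(v) for v in np.round(p)),0,col,-1)
    o.append(im)
cv2.imwrite('pics/hover.png',np.hstack(o))
E
```

```text
14.26 [0.5133 0.1468 0.3338] [-1.7999e+02 -3.0000e-02  0.0000e+00] [-0.2  0.5 -3.4] 0.0174
```

View pics/hover.png

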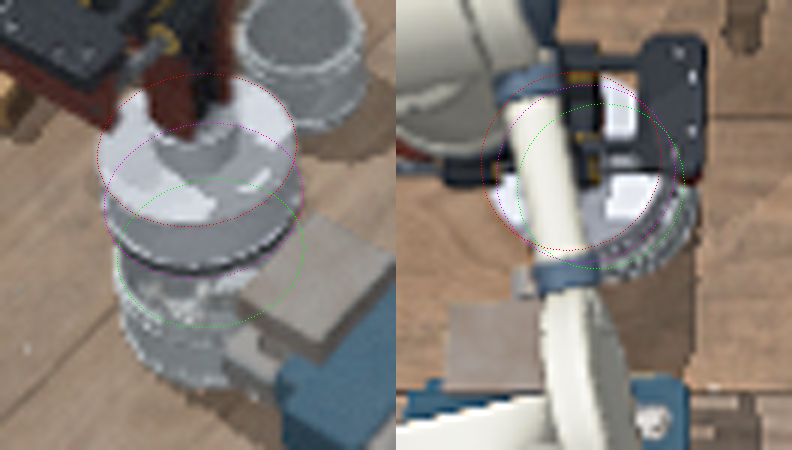

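The hover picture shows the lids level above the tin, cover's left edge near x=99 in the crop; the predicted outlines match to about a pixel. Now the exactly known knob position can correct each camera's bias for the tin.

```bash
cat > run2.py <<'E'
from m import *
H=pickle.load(open('s2.pkl','rb'))
kb={'scene':[286.11,201.905],'top':[271.033,220.828]}
off={k:np.array(kb[k])-proj(S[k],[[.4590,-.1823,.0800]])[0] for k in kb}; print('knob px bias',off)
def arc(s,box,c0,z,R,a,span=75,thr=17):
    x,y,w,h=box
    f=cv2.resize(s["frame"][y:y+h,x:x+w],None,fx=4,fy=4,interpolation=cv2.INTER_CUBIC).astype(int)
    m=cv2.morphologyEx(((f[...,0]-f[...,2])<thr).astype(np.uint8),cv2.MORPH_OPEN,np.ones((5,5),np.uint8))
    cs=max(cv2.findContours(m,0,cv2.CHAIN_APPROX_NONE)[0],key=cv2.contourArea).reshape(-1,2)
    c=(cs+.5)/4-.5+[x,y]; v=plane(s,c,z)[:,:2]-c0; rr=np.linalg.norm(v,axis=1)
    return c[(v@a/rr>np.cos(np.radians(span)))&(abs(rr-R)<.009)]
for n,boxes,c0,z,R in [('lid',{'scene':(262,190,50,42),'top':(250,202,41,40)},(.459,-.1823),.045,.046),('tin',{'scene':(184,246,50,50),'top':(146,185,50,50)},(.513,.1468),.05,.045)]:
    V=[]
    for k in boxes:
        s=S[k];a=np.array(c0)-ray(s,[[0,0]])[0][:2];a/=np.linalg.norm(a)
        c=arc(s,boxes[k],c0,z,R,a)
        for t,cc in(('raw',c),('corr',c-off[k])):
            q=least_squares(lambda p:np.linalg.norm(plane(s,cc,z)[:,:2]-p,axis=1)-R,c0,loss='soft_l1',f_scale=.001); print(n,k,t,len(c),q.x.round(4),np.abs(q.fun).mean().round(5))
        V.append((s,c-off[k]))
    print(n,'both corr',fit(V,R,z,c0))
# held cover in hover, scene: left/lower silhouette of the cover
s=H['scene']
E
python3 run2.py
```

```text
knob px bias {'scene': array([-0.46112486,  0.20210475]), 'top': array([0.09351386, 0.69856429])}
lid scene raw 111 [ 0.4609 -0.1824] 0.00101
lid scene corr 111 [ 0.4601 -0.1841] 0.00101
lid top raw 135 [ 0.4594 -0.1834] 0.00029
lid top corr 135 [ 0.4617 -0.1831] 0.00029
lid both corr (array([ 0.46115133, -0.18341837,  0.04531102]), np.float64(0.00143823013657105))
tin scene raw 136 [0.5138 0.1485] 0.00044
tin scene corr 136 [0.5131 0.1471] 0.00044
tin top raw 137 [0.513  0.1463] 0.00039
tin top corr 137 [0.5154 0.1467] 0.00039
tin both corr (array([0.51491378, 0.14681007, 0.04857766]), np.float64(0.0009703294629081964))
```

```bash
cat > low.py <<'E'
from h import *
x,y=.5133,.1468
r.servo_line([x,y,.304],speed=.06); r.wait(.2)
f0=r.sense()['contact_force']; print(f0.round(2))
z=.304
while z>.2925:
    z-=.001
    r.servo_line([x,y,z],speed=.02); r.wait(.1); s=r.sense(); f=s['contact_force']-f0
    print(round(s['clock'],2),s['tcp_pos'].round(4),f.round(2),s['torque'].round(2))
    if f[2]>5 or np.hypot(*f[:2])>3: break
E
python3 low.py
```

```text
[-0.15 -0.88 -2.83]
15.55 [0.5133 0.1468 0.303 ] [0.02 0.82 0.08] [ 0.02  0.08 -0.06]
15.9 [0.5133 0.1468 0.302 ] [-0.26  0.62  0.5 ] [ 0.06 -0.01 -0.02]
16.25 [0.5133 0.1468 0.301 ] [-0.93  1.05  0.62] [0.03 0.07 0.01]
16.6 [0.5133 0.1468 0.3   ] [-0.2   1.26  0.51] [ 0.04  0.02 -0.04]
16.95 [0.5133 0.1468 0.299 ] [0.2  1.66 0.29] [ 0.05 -0.04  0.02]
17.3 [0.5133 0.1468 0.2983] [0.5  1.45 2.37] [0.08 0.01 0.01]
17.65 [0.5133 0.1469 0.2967] [-0.32  2.22  1.58] [ 0.29  0.08 -0.03]
18.0 [0.5133 0.1468 0.2958] [0.24 2.5  0.48] [ 0.36  0.05 -0.03]
18.35 [0.5133 0.1468 0.295 ] [-1.16  3.76 -0.45] [0.46 0.14 0.04]
```

The plug is in the mouth and rubbing slightly on the −y side, so I'll shift +y a little and finish seating.

```bash
python3 - <<'E'
from h import *
x,y=.5133,.1468
def st(m): s=r.sense(); print(m,round(s['clock'],2),s['tcp_pos'].round(4),s['contact_force'].round(2),s['torque'].round(2),s['opening'].round(4)); return s
for i in range(3):
    y+=.0006; r.servo_line([x,y,.295],speed=.02); r.wait(.15); st('y')
    if abs(r.sense()['torque'][0])<.15: break
z=.295
while z>.290:
    z-=.0007; r.servo_line([x,y,z],speed=.02); r.wait(.1); s=st('z')
    if s['contact_force'][2]>2.5: break
E
```

```text
Traceback (most recent call last):
AttributeError: 'float' object has no attribute 'round'
```

```bash
python3 - <<'E'
from h import *
x,y=.5133,.1474
def st(m): s=r.sense(); print(m,round(s['clock'],2),s['tcp_pos'].round(4),s['contact_force'].round(2),s['torque'].round(2),round(s['opening'],4)); return s
s=st('y')
for i in range(2):
    if abs(s['torque'][0])<.15: break
    y+=.0006; r.servo_line([x,y,.295],speed=.02); r.wait(.15); s=st('y')
z=.295
while z>.290:
    z-=.0007; r.servo_line([x,y,z],speed=.02); r.wait(.1); s=st('z')
    if s['contact_force'][2]>2.5: break
E
```

```text
y 18.75 [0.5133 0.1473 0.2949] [-0.39  0.8  -2.57] [ 0.17  0.14 -0.04] 0.017
y 19.15 [0.5133 0.1479 0.295 ] [-0.95  0.12 -3.62] [0.07 0.01 0.  ] 0.0173
z 19.5 [0.5133 0.148  0.2943] [-0.63 -0.66 -3.21] [ 0.03  0.04 -0.01] 0.0172
z 19.85 [0.5133 0.148  0.2936] [ 0.42  0.31 -3.19] [ 0.07  0.04 -0.01] 0.0177
z 20.2 [0.5133 0.1481 0.2933] [-0.26  0.34 -0.01] [ 0.1   0.12 -0.02] 0.0174
z 20.55 [0.5133 0.1482 0.2931] [-2.04  2.4   6.42] [0.23 0.33 0.05] 0.0171
```

```bash
python3 - <<'E'
from h import *
import pickle
def st(m): s=r.sense(); print(m,round(s['clock'],2),s['tcp_pos'].round(4),s['contact_force'].round(2),s['torque'].round(2),round(s['opening'],4)); return s
x,y=.5133,.148
r.servo_line([x,y,.2934],speed=.02); r.wait(.15); st('pre')
r.let_go(); r.wait(.3); st('open')
S=pickle.dump({'scene':snap('scene','pics/scene3.png')},open('s3.pkl','wb'))
im=cv2.imread('pics/scene3.png')[235:310,175:275]; cv2.imwrite('pics/seat.png',cv2.resize(im,None,fx=7,fy=7,interpolation=2))
E
```

```text
pre 20.95 [0.5133 0.148  0.2932] [-0.28  1.04  1.33] [ 0.14  0.03 -0.01] 0.0172
open 22.41 [0.5133 0.148  0.2934] [ 0.47  0.49 -0.01] [-0.03 -0.02  0.04] 0.0875
```

View pics/seat.png

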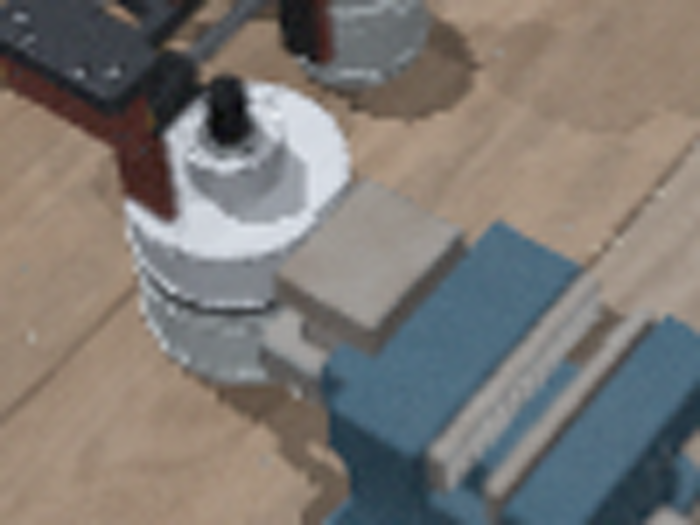

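The picture shows the cover level on the tin at about (235,230), the flange a thin even dark line at row ~300, and the knob upright and free. Next is the collar.

```bash
python3 - <<'E'
from h import *
def st(m): s=r.sense(); print(m,round(s['clock'],2),s['tcp_pos'].round(4),s['orientation'].round(2),s['contact_force'].round(2),s['torque'].round(2),round(s['opening'],4)); return s
x,y=.5133,.148; z=.2735
r.servo_line([x,y,z],speed=.04); r.wait(.2); st('down')
r.grab(20); r.wait(.4); st('grab')
for dz in (.003,.010,.020): r.servo_line([x,y,z+dz],speed=.03); r.wait(.1); st('up')
E
```

```text
down 23.31 [0.5134 0.148  0.2739] [-1.7999e+02 -4.0000e-02  0.0000e+00] [ 0.15 -0.27 -0.78] [ 0.    0.03 -0.01] 0.0874
grab 24.52 [0.5133 0.148  0.2735] [-180.    0.    0.] [0.12 0.54 0.31] [0.1  0.01 0.  ] 0.0399
up 24.87 [0.5133 0.148  0.2764] [ 1.8e+02  1.0e-02 -0.0e+00] [ 0.73 -0.19 -1.83] [ 0.02 -0.02 -0.01] 0.0399
up 25.35 [0.5133 0.148  0.2835] [-180.   -0.    0.] [ 0.5   0.17 -1.42] [ 0.   -0.02  0.05] 0.0397
up 25.93 [0.5133 0.148  0.2934] [ 1.8e+02  1.0e-02 -0.0e+00] [-0.16  0.15 -1.72] [ 0.03  0.03 -0.03] 0.04
```

The opening is 39.9 mm and the load about 1.2–1.8 N, so only the cover is coming up, with no sideways force.

```bash
python3 - <<'E'
from h import *
x,y=.5133,.148; z=.2735
for dz in (.05,.093):
    r.servo_line([x,y,z+dz],speed=.05); r.wait(.15)
    s=r.sense(); print(round(s['clock'],2),s['tcp_pos'].round(4),s['contact_force'].round(2),s['torque'].round(2),round(s['opening'],4))
r.wait(.5)
a=[]
for n,(X,Y,) in {'scene':(160,195),'top':(135,170)}.items():
    snap(n,f'pics/{n}4.png'); a.append(cv2.resize(cv2.imread(f'pics/{n}4.png')[Y:Y+110,X:X+78],None,fx=5,fy=5,interpolation=2))
cv2.imwrite('pics/end.png',np.hstack(a))
E
```

```text
26.83 [0.5132 0.148  0.323 ] [ 0.24 -0.16 -1.  ] [-0.02 -0.06  0.01] 0.0399
27.99 [0.5133 0.148  0.366 ] [ 0.81 -0.   -1.27] [0.01 0.02 0.01] 0.0398
```

View pics/end.png

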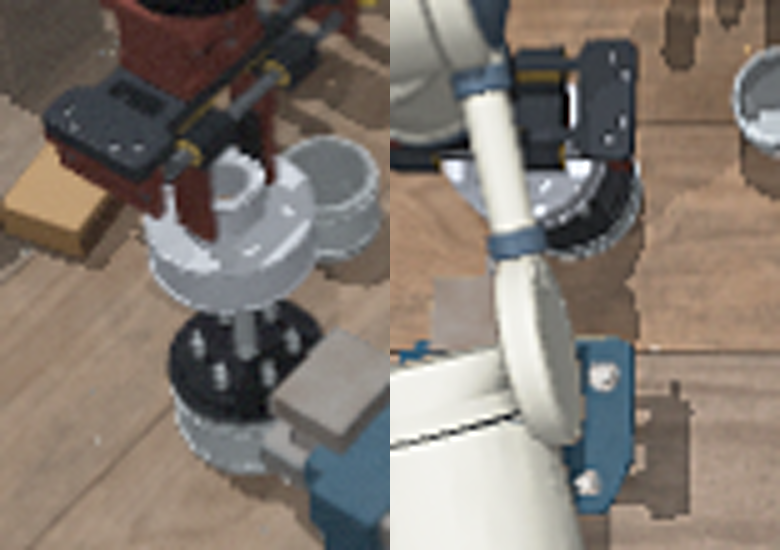

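The picture shows the cover held level at about (230,245), the black inner lid with its bits standing flat on the tin at about (245,365), and the small tin untouched.

```bash
python3 -c "
from station import r
print(r.hand_in())"
```

```text
the job is handed in; nothing more can be done
None
```

The job is handed in at about 29 s of the 54 s allowed: the inner lid is fully seated in the wide tin, and the arm is still holding the cover level over it, raised about 92 mm (83 mm needed). The plug rubbed the tin's mouth with about 3–4 N as it went in, and I saw no movement of the tins, tape measure or sanding block, though I did not re-measure their positions at the end.

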